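# Uncover the wingtip's tap bay and take out the tap carrier

## Robot

A 7-joint arm with a two-finger parallel gripper is mounted at the origin on the work surface. World frame = base frame: x ahead of the robot, y to its left, z up, the work surface at z = 0. Lengths are in m, angles in rad, forces in N, time in s.
With the tool pointing down it reaches from about 0.4 to 0.875 m from the base axis. Payload 19.3 kg.
Tool frame: the origin (TCP) lies on the centre line of the jaws, within the pads' length; the fingertips stand 14 mm ahead of it and the grasp point (between the pads) lies 5 mm behind it; z points along the fingers, y is the line along which they close (so a half turn about z gives the same grasp; the last joint's range is limited). The gripper opens to 85 mm and grips with 20 to 120 N. Pads are 22 mm wide; open, the fingers measure 114 mm over their backs; the gripper's body (76 mm by 85 mm) begins 54 mm behind the grasp point. The pads swing forward as they close: fully open they stand 13 mm farther back than shut.
Start: joints at [-1.208, 0.521, -0.036, 1.599, 0.021, 1.021, -0.113], TCP at [0.262, 0.567, 0.245] pointing down, gripper open.
Joint ranges: [-2.91, 2.91], [-0.3, 2.13], [-1.5, 1.42], [0.17, 2.43], [-1.26, 4.41], [0.16, 1.93], [-2.52, 2.52]. Speed limits (rad/s): [1.89, 1.89, 2.39, 2.39, 3.01, 3.01, 3.01].

## Interface

Orientations are given as [roll, pitch, yaw] about the fixed x, y, z axes, in that order (R = Rz(yaw) Ry(pitch) Rx(roll)).
In Python, from workcell import bot, grab_frame, regions_of gives the robot as it stands. The module is installed in compiled form; this text tells all that it offers.
- The arm moves only by the tool play_rows, never from a script. Its argument "plan" is a list of rows, each a list of 3 entries, a list of its own where there are three numbers: the shift along the tool's x, y, z in units of 2.5 cm (1.0 is 2.5 cm), then the turn, a rotation vector about the tool's x, y, z in units of 0.15 rad (1.0 is 0.15 rad), then the closure, from -1 (fully open) to 1 (shut). In form: [[[tx, ty, tz], [rx, ry, rz], jaw], ...]. A call has 1 to 20 rows; each row shifts and turns the commanded pose from where the row before left it, along the tool's axes as they then stand; what a row does not reach is not made up. A row lasts 1/8 s, in which the tool goes at most 62.5 mm and 10.7 degrees, less where a joint would pass 70% of its speed; a pose out of reach is approached as far as the arm can. A call with a number of a shift or a turn outside -1 to 1 is refused whole. A call with a gripper value outside its range is refused whole. The fingers move at their own pace and stop on an object; "newtons" is the grip in N (left out, the last holds). Time passes only in rows, so rows that do not move let the fingers close. It gives the time, the measured TCP pose, the force, the opening and the grip force at its end, in the units of the state.
- bot.observe(): the state, without advancing time (a new reading comes with each control period).
- grab_frame(name): name is "scene" or "top"; returns a dict with "pixels" (400x640x3 uint8, red, green, blue), "depth" (400x640 float32, m along the optical axis (not along the pixel's ray), 0 where there is no reading), "camera_matrix" (3x3 intrinsics, pixels), "R" (3x3) and "t" (3): a world point X has camera coordinates R X + t. Camera axes: x right, y down, z forward; pixel columns grow to the right and rows downward; lengths in m; the calibration is good to about 2 mm. A picture is of the moment at which its call begins.
- bot.job_done(): hands the job in; it is judged then, once.
Trained networks look in the newest picture that a camera, given by its name, has taken for a name from the list of things; names that differ only in an ending like _2 or _b are one class to them, and where a whole thing is asked for, a point or a joint stands for the part that bears it (a point fixed in the world has none). Each returns a list of dicts, best first, with "p" (0 to 1); they miss things now and then, are a little off and sometimes report something else, mostly with a low value. They report only what shows in the picture. A call takes as long as a camera call. They do not tell look-alikes from the thing itself.
- regions_of(thing, camera): "mask" (400x640 bool, what is visible of it) and "box" ([left, top, right, bottom] in pixels, round what is visible of it).
The state is a dict: "clock": time; "qpos": joint angles; "qd": joint speeds; "joint_efforts": joint torques, N m; "position": TCP position; "tool_rot": TCP orientation; "force": force on the tool from outside, world axes, zero at the start; "moment": the same for the moment, N m; "grip_width": finger opening in m; "finger_force": force on a finger pad.
Only numpy, scipy, OpenCV 4.12 (cv2) and the standard library are available. Lean on these libraries where they do the work, as an engineer would, in place of code of your own. Each camera call takes 0.05 s, during which the arm holds its last target. There are 200 camera calls.

## Task

Lift the yellow cover straight off the sloping wingtip model without letting it catch on the tap carrier underneath, and set it down, not dropped, right way up in the middle of the cork mat. Then lift the red-handled tap carrier out of the opened bay and set it down, not dropped, standing upright in the middle of the crank lift's fixture plate. Do not press hard on the resin model, and leave everything else on the counter where it is.

Things in the scene. Friction and masses are not known exactly. Their poses are not given: they have to be found in the camera images.
- model: White resin wingtip, 200 x 235 mm, fixed on a dark stand. Its skin slopes 25 degrees, rising away from the robot. Origin: on the skin at the bay's centre, 105 mm above the counter; z is the skin's outward normal (leans to the robot), x up the slope, y level. Bay: pocket 56 (x) by 100 (y) mm, floor at z = -14 mm; round it a rim 6 mm thick, 8 mm high (outside 68 by 112).
- cover: Loose yellow hood, 82 (x) by 126 (y) by 58 mm high, open below, 0.13 to 0.25 kg. Sits round the bay's rim with 3 mm play a side, skirt on the skin, axes as the model's. On top a black grip bar 18 mm thick (x), 70 long (y), 32 high (top at z = 90 mm). Origin: centre of the underside, z up through the bar. Clear of rim and carrier once lifted 50 mm along its own z.
- carrier: Loose tap carrier in the bay, hidden by the cover, sloping as the model does, axes as its: aluminium base 44 (x) by 88 (y) by 12 mm, on it a red upright grip 18 mm thick (x), 44 long (y), top at z = 60 mm, and a steel barbed tap 28 mm high at y = +-34 mm. 0.15 to 0.31 kg. Origin: centre of the underside, z up through the grip. May rest against the bay's lower wall.
- mat: Cork mat, 180 by 180 mm, 4 mm thick, fixed on the counter on the left or the right side. Origin: centre of its underside (top 4 mm higher).
- plate_top (a point): Centre of the top face of the level, square aluminium fixture plate, 130 x 130 mm, on the dark cast iron crank lift, on the other side from the mat. z is up. Height above the counter 60 to 100 mm; it stays put under loads up to 60 N. The crank sticks out on the lift's far side (away from the robot), 55 to 120 mm from the plate's centre, up to 71 mm above the counter.
- gauge: Blue steel depth gauge, 90 by 150 mm cross, up to 21 mm high, lying near the robot in front of the model; bystander. Origin: middle of the underside.
- bushing: Bronze bushing, 60 mm diameter, 50 mm high, right of the gauge at the front; bystander. Origin: centre of the underside.
- nipple_a: Stainless barbed nipple, 34 mm diameter, 62 mm high, standing at the front, left of the gauge; bystander. Origin: centre of the underside.
- nipple_b: Same nipple standing at the left rear; bystander. Origin: centre of the underside.
- nipple_c: Same nipple standing at the right rear; bystander. Origin: centre of the underside.
- jar: Amber glass jar, 60 mm diameter, 90 mm high, at the left rear; bystander. Origin: centre of the underside.
- driver: Screwdriver lying at the right rear; bystander. Origin: on its underside, along its length.
Things that resemble listed ones, but are neither listed nor needed, are in the scene too. Leave any orange look-alike of the part that bears plate_top alone. There is more than one size of the cover; the one meant has the size given above.

How it is judged:
By the outcome, as a careful person would: the job done as asked, in the order asked, and still so for the second after the job is handed in, with the robot touching nothing.
It also fails if it takes over 53 s, if anything falls off the work surface, if the arm or the gripper's body presses on something with over 40 N, if the wrist force passes 120 N, or if a joint passes its speed limit or range.

## Working session

There is one attempt and no reset: what is moved stays moved. The work goes in short steps, Python scripts to look and compute and a tool call to move; the robot and the scene stay as the last step left them, time stands still between calls to the robot, and variables do not carry over. Pictures are saved under pics/ and viewed, at most 10 in all, crops included, and the job is handed in when it is done.

Besides the shell and the picture viewer there is one more tool, called after "Call:" as name(argument=value, ...), one argument or row to a line, values as JSON. play_rows: Moves the arm, as the interface text tells. Its arguments: {"type":"object","properties":{"plan":{"type":"array"},"newtons":{"type":"number"}},"required":["plan"]}

```bash
mkdir -p pics; cat > h.py <<'E'
import numpy as np, cv2
from workcell import bot, grab_frame, regions_of
def save(f,n,box=None,s=1):
    im=f["pixels"][...,::-1]
    if box: im=im[box[1]:box[3],box[0]:box[2]]
    cv2.imwrite("pics/"+n,cv2.resize(im,None,fx=s,fy=s,interpolation=cv2.INTER_CUBIC))
def cloud(f):
    d=f["depth"];v,u=np.indices(d.shape);K=f["camera_matrix"]
    c=np.stack([(u-K[0,2])/K[0,0]*d,(v-K[1,2])/K[1,1]*d,d],-1)
    P=(c-f["t"])@f["R"]; P[d==0]=np.nan
    return P
E
python3 - <<'E'
from h import *
np.set_printoptions(precision=4,suppress=True)
s=bot.observe();print(s)
for n in("scene","top"):
    f=grab_frame(n);save(f,n+"0.png",s=1.25);P=cloud(f);print(n,"cam",-f["R"].T@f["t"])
    np.savez(n+"0.npz",**f)
    for th in["model","cover","mat","plate_top","gauge","bushing","nipple_a","jar","driver"]:
        for r in regions_of(th,n):
            if r["p"]<.2: continue
            q=P[r["mask"]];print(th,round(r["p"],2),[int(x) for x in r["box"]],np.nanmedian(q,0),np.nanpercentile(q,2,0),np.nanpercentile(q,98,0))
E
```

```text
{'clock': 0.0, 'qpos': array([-1.2082,  0.522 , -0.0363,  1.6   ,  0.0212,  1.0211, -0.1128]), 'qd': array([-0.0025, -0.0006,  0.0005,  0.0023, -0.0006,  0.0005,  0.0001]), 'joint_efforts': array([  0.0008, -92.7133,   1.9804, -36.9933,   0.0178,   0.0083,
        -0.    ]), 'position': array([0.262 , 0.5671, 0.2447]), 'tool_rot': array([-3.1405,  0.0001,  2.7088]), 'force': array([0.4135, 0.3259, 0.5635]), 'moment': array([-0.0235, -0.0075,  0.0004]), 'finger_force': 0.0, 'grip_width': 0.08528143598609372}
scene cam [1.0636 0.4383 0.799 ]
model 0.65 [209, 199, 340, 267] [0.6976 0.0447 0.132 ] [ 0.5704 -0.1164  0.0706] [0.7439 0.1154 0.143 ]
cover 0.91 [273, 312, 317, 357] [0.8143 0.1773 0.0534] [0.7855 0.1312 0.008 ] [0.8436 0.2141 0.0574]
cover 0.8 [250, 183, 315, 241] [0.638  0.0107 0.1577] [ 0.5836 -0.0683  0.1078] [0.6679 0.0563 0.1875]
mat 0.79 [200, 147, 280, 196] [ 0.484  -0.3096  0.0032] [ 0.3911 -0.3994 -0.    ] [ 0.5667 -0.2273  0.0064]
mat 0.65 [312, 187, 360, 210] [0.4157 0.0229 0.0094] [ 0.3707 -0.0707 -0.0015] [0.4381 0.0673 0.0206]
plate_top 0.66 [441, 171, 495, 215] 
[... 1724 characters left out ...]
139  0.0396] [0.4239 0.1272 0.0103] [0.4544 0.1567 0.0679]
bushing 0.5 [361, 216, 385, 236] [ 0.428  -0.1413  0.0495] [ 0.4006 -0.1704 -0.0016] [ 0.4569 -0.1145  0.0573]
nipple_a 0.67 [260, 218, 276, 231] [0.4395 0.139  0.044 ] [0.4239 0.1272 0.0112] [0.4544 0.1568 0.068 ]
nipple_a 0.62 [229, 126, 240, 140] [0.6882 0.2347 0.0352] [0.6777 0.2242 0.011 ] [0.7024 0.251  0.0662]
nipple_a 0.22 [398, 176, 468, 246] [ 0.4773 -0.3138  0.0051] [ 0.391  -0.4011 -0.0012] [ 0.5644 -0.2265  0.0115]
jar 0.96 [155, 145, 185, 167] [0.6245 0.4068 0.0875] [0.6008 0.3889 0.0103] [0.6516 0.4391 0.0951]
driver 0.68 [439, 144, 513, 157] [ 0.6389 -0.474   0.0221] [ 0.6215 -0.5329  0.0017] [ 0.6599 -0.3542  0.0311]
```

View pics/scene0.png

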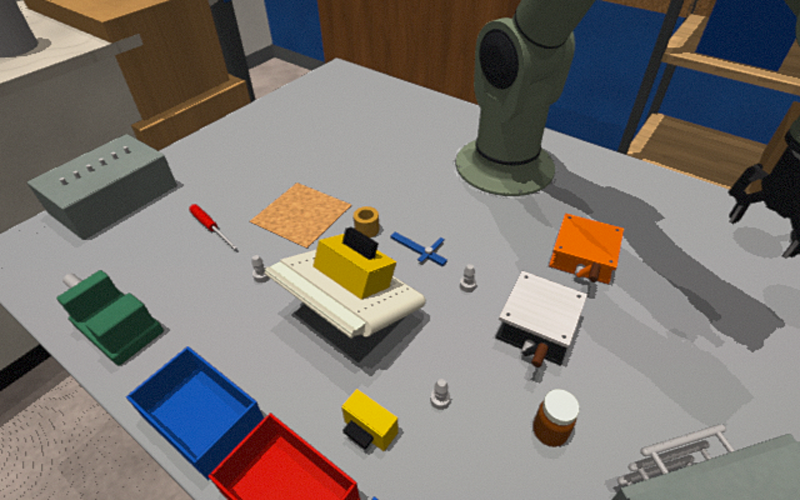

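View pics/top0.png

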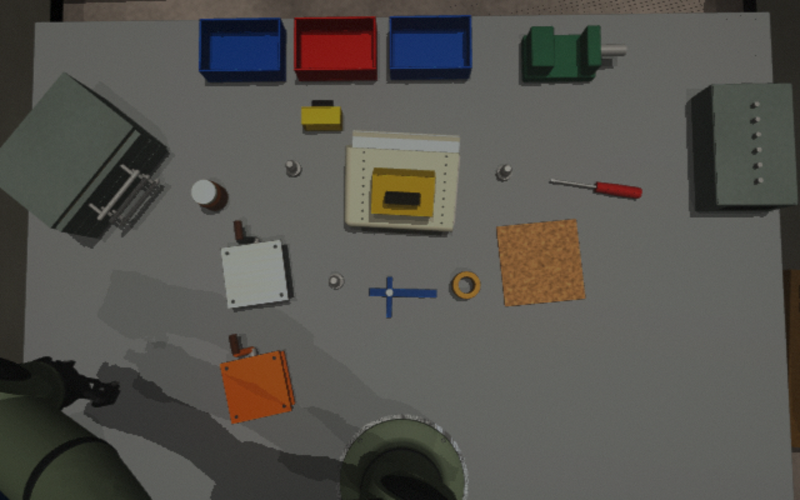

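Candidates for the cover are the hood on the model, scene (355,262) and top (403,195), and the small tipped hood at scene (370,420) and top (321,118). I choose the one on the model, since its measured y extent is about 126 mm. For the plate there is the bare aluminium one at scene (543,305) and top (255,273), and the orange look-alike at (588,245). I choose the aluminium one. The mat is on the right, top (540,262).

```bash
python3 - <<'E'
from h import *
np.set_printoptions(precision=4,suppress=True)
def fit(P,it=6,tol=.004):
    m=np.ones(len(P),bool)
    for _ in range(it):
        c=P[m].mean(0);n=np.linalg.svd(P[m]-c,full_matrices=False)[2][2];n*=np.sign(n[2]);m=abs((P-c)@n)<tol
    return c,n,m
for n in("scene","top"):
    f=dict(np.load(n+"0.npz"));P=cloud(f);hsv=cv2.cvtColor(f["pixels"],cv2.COLOR_RGB2HSV)
    if n=="scene": save(f,"crop_cover.png",(200,170,350,280),4)
    R=lambda lo,hi:np.all((P>lo)&(P<hi),-1)
    box=R([.54,-.14,.06],[.76,.14,.3])
    yel=(hsv[...,0]>18)&(hsv[...,0]<34)&(hsv[...,1]>150)&box
    skin=(hsv[...,1]<80)&(hsv[...,2]>90)&box
    c,nn,m=fit(P[skin]);print(n,"skin",c,nn,np.degrees(np.arccos(nn[2])),"yaw",np.degrees(np.arctan2(nn[1],nn[0])),m.sum())
    sc,sn=c,nn
    q=P[yel];d=(q-c)@nn;
    t=25*np.pi/180
    q=q[(d>.052)&(d<.066)];c,nn,m=fit(q,tol=.003);print("top face",c,nn,"h",np.median((q-sc)@sn),m.sum())
    # minarea rect in skin coords using yellow top + black bar
    ex=np.cross([0,1,0],sn);ex/=np.linalg.norm(ex);ey=np.cross(sn,ex)
    blk=(hsv[...,2]<60)&box; b=P[blk];db=(b-sc)@sn;b=b[(db>.064)&(db<.097)];
    db=(b-sc)@sn;bt=b[db>.083]
    print("bar n",len(b),len(bt),"heights",np.percentile(db,[50,95]))
    for nm,Q in(("topface",np.vstack([q])),("bartop",bt)):
        uv=np.stack([(Q-sc)@ex,(Q-sc)@ey],-1).astype(np.float32)
        (cx,cy),(w,h),a=cv2.minAreaRect(uv)
        mid=[(np.percentile(uv[:,i],1)+np.percentile(uv[:,i],99))/2 for i in(0,1)]
        hh=np.median((Q-sc)@sn)
        print(nm,w,h,a,"center",sc+cx*ex+cy*ey+hh*sn,"mid",sc+mid[0]*ex+mid[1]*ey+hh*sn,"proj z=0",sc+cx*ex+cy*ey)
    for nm,lo,hi,cond in(("mat",[.35,-.45,-.01],[.6,-.19,.015],(hsv[...,1]>80)),("plate",[.36,.21,.06],[.56,.41,.095],(hsv[...,1]<60)&(hsv[...,2]>80))):
        mk=(R(lo,hi)&cond).astype(np.uint8);mk=cv2.morphologyEx(mk,cv2.MORPH_OPEN,np.ones((3,3)))>0
        Q=P[mk];r=cv2.minAreaRect(Q[:,:2].astype(np.float32));print(nm,r,"z",np.median(Q[:,2]))
E
```

```text
scene skin [0.6807 0.0142 0.1225] [-0.3606  0.0414  0.9318] 21.28052197172248 yaw 173.44372908386418 2362
top face [0.6202 0.0028 0.1626] [-0.4157  0.0282  0.9091] h 0.058445768484267635 646
bar n 368 166 heights [0.0811 0.0904]
topface 0.12713181972503662 0.0844779685139656 87.20166015625 center [ 0.6086 -0.0071  0.1583] mid [ 0.6109 -0.0061  0.1591] proj z=0 [ 0.6297 -0.0096  0.1038]
bartop 0.0668213739991188 0.020372195169329643 84.93931579589844 center [ 0.5949 -0.0041  0.1857] mid [ 0.5962 -0.0044  0.1862] proj z=0 [ 0.627  -0.0078  0.1027]
mat ((0.4786228537559509, -0.31365570425987244), (0.18063373863697052, 0.18150891363620758), 5.441802978515625) z 0.0032632967333148383
plate ((0.45476627349853516, 0.3107258677482605), (0.1346724033355713, 0.12974606454372406), 7.281167984008789) z 0.0748261873517546
top skin [ 0.6475 -0.0045  0.1119] [-0.401   0.0261  0.9157] 23.692563931035895 yaw 176.27443753924211 3196
top face [ 0.6091 -0.0068  0.1594] [-0.4227  0.0232  0.906 ] h 0.05885956372246334 1006
bar n 271 208 heights [0.0896 0.0943]
topface 0.125212624669075 0.08366838097572327 86.81523132324219 center [ 0.6074 -0.0065  0.1587] mid [ 0.6077 -0.0061  0.1588] proj z=0 [ 0.631  -0.0081  0.1048]
bartop 0.06702017039060593 0.019151614978909492 87.98716735839844 center [ 0.5945 -0.0062  0.1874] mid [ 0.5946 -0.0061  0.1875] proj z=0 [ 0.6307 -0.0085  0.1047]
mat ((0.47828561067581177, -0.31392160058021545), (0.18025079369544983, 0.18251602351665497), 5.591975212097168) z 0.005072017457354816
plate ((0.45442095398902893, 0.31176674365997314), (0.13004827499389648, 0.13268323242664337), 7.967906951904297) z 0.07682139184425184
```

View pics/crop_cover.png

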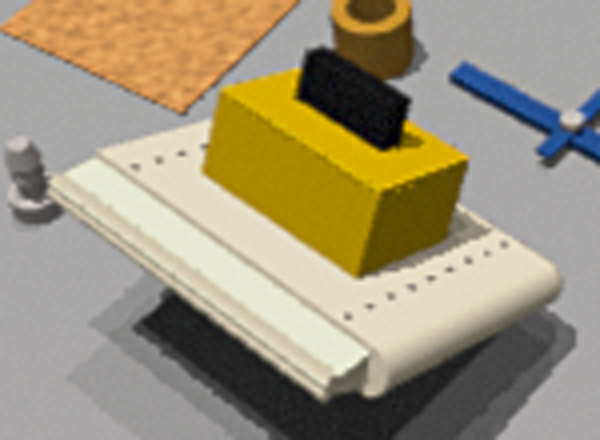

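The crop shows the full-size hood on the model, black bar upright at about (350,95) in the crop. The choice is confirmed.

```bash
cat >> h.py <<'E'
from scipy.spatial.transform import Rotation as Ro
from scipy.linalg import expm,logm
np.set_printoptions(precision=3,suppress=True)
def Rc(yaw,tilt): return Ro.from_euler("zy",[yaw,-tilt],degrees=True).as_matrix()
def tool(R): return np.stack([R[:,1],R[:,0],-R[:,2]],1)
def screw(pos,R,N,pr=True,T0=None):
    """row to repeat N times to bring the tool to pos with thing-axes R"""
    if T0 is None:
        s=bot.observe();T0=np.eye(4);T0[:3,:3]=Ro.from_euler("xyz",s["tool_rot"]).as_matrix();T0[:3,3]=s["position"]
    T=np.eye(4);T[:3,:3]=tool(R);T[:3,3]=pos
    D=expm(np.real(logm(np.linalg.inv(T0)@T))/N)
    print(N,"x shift",D[:3,3]/.025,"turn",Ro.from_matrix(D[:3,:3]).as_rotvec()/.15)
    if pr: print("mid",(T0@np.linalg.matrix_power(D,N//2))[:3,3])
    return T
O=np.array([.6325,-.008,.105]);M=Rc(-3.2,25)
E
python3 - <<'E'
from h import *
print(O+M[:,2]*.077)
T=screw(O+M[:,2]*.180,M,36)
screw(O+M[:,2]*.077,M,5,T0=T)
E
```

```text
[ 0.6   -0.008  0.175]
36 x shift [-0.76  -0.065 -0.014] turn [-0.073 -0.044  0.217]
mid [0.498 0.325 0.262]
5 x shift [-0.    -0.     0.824] turn [ 0. -0.  0.]
mid [ 0.574 -0.008  0.231]
```

```bash
sed -i 's/from_euler("zy"/from_euler("ZY"/' h.py
python3 - <<'E'
from h import *
print(M[:,2],O+M[:,2]*.077)
T=screw(O+M[:,2]*.180,M,36)
E
```

```text
[-0.422  0.024  0.906] [ 0.6   -0.006  0.175]
36 x shift [-0.756 -0.063 -0.005] turn [-0.071 -0.048  0.217]
mid [0.497 0.327 0.259]
```

Call:
play_rows(
  plan=[
    [[-0.756, -0.063, -0.005], [-0.071, -0.048, 0.217], -1],
    [[-0.756, -0.063, -0.005], [-0.071, -0.048, 0.217], -1],
    [[-0.756, -0.063, -0.005], [-0.071, -0.048, 0.217], -1],
    [[-0.756, -0.063, -0.005], [-0.071, -0.048, 0.217], -1],
    [[-0.756, -0.063, -0.005], [-0.071, -0.048, 0.217], -1],
    [[-0.756, -0.063, -0.005], [-0.071, -0.048, 0.217], -1],
    [[-0.756, -0.063, -0.005], [-0.071, -0.048, 0.217], -1],
    [[-0.756, -0.063, -0.005], [-0.071, -0.048, 0.217], -1],
    [[-0.756, -0.063, -0.005], [-0.071, -0.048, 0.217], -1],
    [[-0.756, -0.063, -0.005], [-0.071, -0.048, 0.217], -1],
    [[-0.756, -0.063, -0.005], [-0.071, -0.048, 0.217], -1],
    [[-0.756, -0.063, -0.005], [-0.071, -0.048, 0.217], -1],
    [[-0.756, -0.063, -0.005], [-0.071, -0.048, 0.217], -1],
    [[-0.756, -0.063, -0.005], [-0.071, -0.048, 0.217], -1],
    [[-0.756, -0.063, -0.005], [-0.071, -0.048, 0.217], -1],
    [[-0.756, -0.063, -0.005], [-0.071, -0.048, 0.217], -1],
    [[-0.756, -0.063, -0.005], [-0.071, -0.048, 0.217], -1],
    [[-0.756, -0.063, -0.005], [-0.071, -0.048, 0.217], -1],
  ],
  newtons=40,
)

```text
clock: 3.25
position: [0.4978, 0.3261, 0.2592]
tool_rot: [2.923, 0.067, 2.111]
force: [1.3, -0.4, -0.3]
grip_width: 0.0852
finger_force: 0.0
```

```bash
python3 - <<'E'
from h import *
T=screw(O+M[:,2]*.180,M,18)
E
```

```text
18 x shift [-0.753 -0.063 -0.005] turn [-0.071 -0.048  0.217]
mid [0.552 0.166 0.267]
```

Call:
play_rows(
  plan=[
    [[-0.753, -0.063, -0.005], [-0.071, -0.048, 0.217], -1],
    [[-0.753, -0.063, -0.005], [-0.071, -0.048, 0.217], -1],
    [[-0.753, -0.063, -0.005], [-0.071, -0.048, 0.217], -1],
    [[-0.753, -0.063, -0.005], [-0.071, -0.048, 0.217], -1],
    [[-0.753, -0.063, -0.005], [-0.071, -0.048, 0.217], -1],
    [[-0.753, -0.063, -0.005], [-0.071, -0.048, 0.217], -1],
    [[-0.753, -0.063, -0.005], [-0.071, -0.048, 0.217], -1],
    [[-0.753, -0.063, -0.005], [-0.071, -0.048, 0.217], -1],
    [[-0.753, -0.063, -0.005], [-0.071, -0.048, 0.217], -1],
    [[-0.753, -0.063, -0.005], [-0.071, -0.048, 0.217], -1],
    [[-0.753, -0.063, -0.005], [-0.071, -0.048, 0.217], -1],
    [[-0.753, -0.063, -0.005], [-0.071, -0.048, 0.217], -1],
    [[-0.753, -0.063, -0.005], [-0.071, -0.048, 0.217], -1],
    [[-0.753, -0.063, -0.005], [-0.071, -0.048, 0.217], -1],
    [[-0.753, -0.063, -0.005], [-0.071, -0.048, 0.217], -1],
    [[-0.753, -0.063, -0.005], [-0.071, -0.048, 0.217], -1],
    [[-0.753, -0.063, -0.005], [-0.071, -0.048, 0.217], -1],
    [[-0.753, -0.063, -0.005], [-0.071, -0.048, 0.217], -1],
    [[0, 0, 0], [0, 0, 0], -0.2],
  ],
)

```text
clock: 5.62
position: [0.5563, -0.004, 0.2678]
tool_rot: [2.705, -0.001, 1.514]
force: [-0.2, -0.2, 0.7]
grip_width: 0.0696
finger_force: 0.0
```

```bash
python3 - <<'E'
from h import *
screw(O+M[:,2]*.077,M,6)
print(bot.observe()["grip_width"])
E
```

```text
6 x shift [0.002 0.002 0.685] turn [ 0.    -0.    -0.001]
mid [ 0.578 -0.005  0.221]
0.06956971654991391
```

Descend with jaws part-closed, checking before the last stretch.

Call:
play_rows(
  plan=[
    [[0, 0, 0.7], [0, 0, 0], -0.2],
    [[0, 0, 0.7], [0, 0, 0], -0.2],
    [[0, 0, 0.7], [0, 0, 0], -0.2],
    [[0, 0, 0.7], [0, 0, 0], -0.2],
    [[0, 0, 0.7], [0, 0, 0], -0.2],
    [[0, 0, 0.6], [0, 0, 0], -0.2],
    [[0, 0, 0], [0, 0, 0], -0.2],
  ],
)

```text
clock: 6.5
position: [0.5998, -0.0049, 0.1737]
tool_rot: [2.707, -0.0, 1.517]
force: [-0.7, -0.5, 0.6]
grip_width: 0.0514
finger_force: 0.0
```

```bash
python3 - <<'E'
from h import *
f=grab_frame("scene");save(f,"grasp1.png",(200,120,360,260),4)
s=bot.observe();print(M.T@(s["position"]-O),s["force"])
E
```

```text
[-0.     0.001  0.077] [-0.312  0.637  0.681]
```

View pics/grasp1.png

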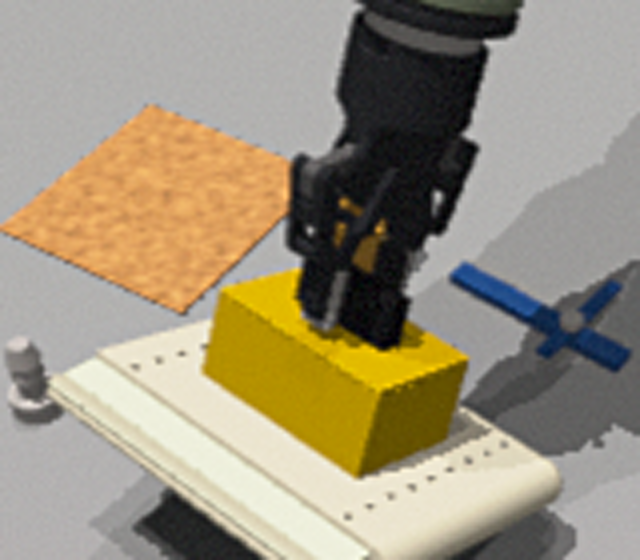

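The fingers straddle the bar at crop (350,310), with the hood undisturbed. Closing.

Call:
play_rows(
  plan=[
    [[0, 0, 0], [0, 0, 0], 0.3],
    [[0, 0, 0], [0, 0, 0], 1],
    [[0, 0, 0], [0, 0, 0], 1],
    [[0, 0, 0], [0, 0, 0], 1],
    [[0, 0, 0], [0, 0, 0], 1],
    [[0, 0, 0], [0, 0, 0], 1],
  ],
  newtons=40,
)

```text
clock: 7.3
position: [0.5998, -0.0045, 0.1753]
tool_rot: [2.705, -0.001, 1.517]
force: [-5.5, 1.4, 7.4]
grip_width: 0.017
finger_force: 45.0
```

Call:
play_rows(
  plan=[
    [[0, 0, -0.15], [0, 0, 0], 1],
    [[0, 0, -0.25], [0, 0, 0], 1],
    [[0, 0, -0.4], [0, 0, 0], 1],
    [[0, 0, -0.4], [0, 0, 0], 1],
    [[0, 0, -0.4], [0, 0, 0], 1],
    [[0, 0, -0.4], [0, 0, 0], 1],
    [[0, 0, -0.4], [0, 0, 0], 1],
    [[0, 0, -0.6], [0, 0, 0], 1],
    [[0, 0, -0.6], [0, 0, 0], 1],
    [[0, 0, -0.6], [0, 0, 0], 1],
    [[0, 0, 0], [0, 0, 0], 1],
  ],
)

```text
clock: 8.68
position: [0.5556, -0.002, 0.2714]
tool_rot: [2.704, -0.001, 1.518]
force: [0.2, -0.5, -1.5]
grip_width: 0.0172
finger_force: 43.6
```

```bash
python3 - <<'E'
from h import *
s=bot.observe();print(M.T@(s["position"]-O),s["force"],s["moment"],s["qpos"])
f=grab_frame("scene");save(f,"lift1.png",(180,80,380,280),3)
W=Rc(5.5,0);Z=np.array([0,0,1.])
T=screw([.478,-.3138,.26],W,20)
screw([.478,-.3138,.081+.01],W,8,T0=T)
E
```

```text
[0.    0.002 0.183] [ 0.218 -0.541 -1.484] [ 0.068  0.549 -0.008] [-0.523  0.218  0.436  2.122 -0.056  0.389 -0.122]
20 x shift [-0.621 -0.169 -0.014] turn [ 0.146  0.01  -0.049]
mid [ 0.512 -0.156  0.261]
8 x shift [-0.     0.     0.845] turn [ 0.  0. -0.]
mid [ 0.478 -0.314  0.175]
```

View pics/lift1.png

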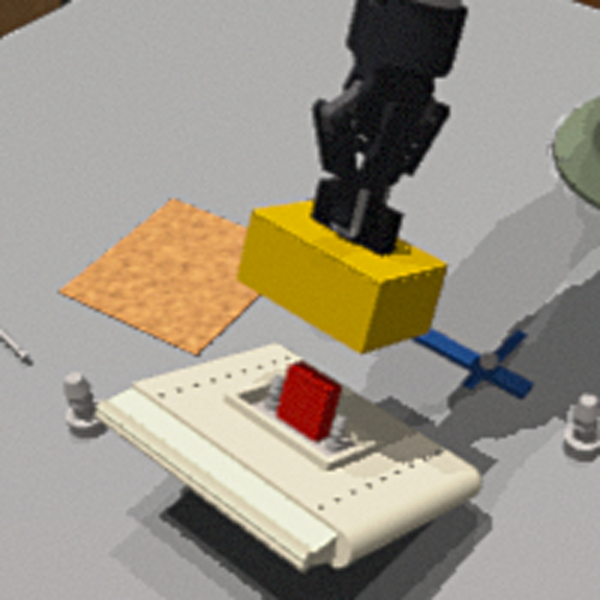

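The cover hangs cleanly in the gripper at crop (345,275), and the carrier with its red grip at (307,400) stays in the bay. Moving to the mat.

Call:
play_rows(
  plan=[
    [[-0.621, -0.169, -0.014], [0.146, 0.01, -0.049], 1],
    [[-0.621, -0.169, -0.014], [0.146, 0.01, -0.049], 1],
    [[-0.621, -0.169, -0.014], [0.146, 0.01, -0.049], 1],
    [[-0.621, -0.169, -0.014], [0.146, 0.01, -0.049], 1],
    [[-0.621, -0.169, -0.014], [0.146, 0.01, -0.049], 1],
    [[-0.621, -0.169, -0.014], [0.146, 0.01, -0.049], 1],
    [[-0.621, -0.169, -0.014], [0.146, 0.01, -0.049], 1],
    [[-0.621, -0.169, -0.014], [0.146, 0.01, -0.049], 1],
    [[-0.621, -0.169, -0.014], [0.146, 0.01, -0.049], 1],
    [[-0.621, -0.169, -0.014], [0.146, 0.01, -0.049], 1],
    [[-0.621, -0.169, -0.014], [0.146, 0.01, -0.049], 1],
    [[-0.621, -0.169, -0.014], [0.146, 0.01, -0.049], 1],
    [[-0.621, -0.169, -0.014], [0.146, 0.01, -0.049], 1],
    [[-0.621, -0.169, -0.014], [0.146, 0.01, -0.049], 1],
    [[-0.621, -0.169, -0.014], [0.146, 0.01, -0.049], 1],
    [[-0.621, -0.169, -0.014], [0.146, 0.01, -0.049], 1],
    [[-0.621, -0.169, -0.014], [0.146, 0.01, -0.049], 1],
    [[-0.621, -0.169, -0.014], [0.146, 0.01, -0.049], 1],
    [[-0.621, -0.169, -0.014], [0.146, 0.01, -0.049], 1],
    [[-0.621, -0.169, -0.014], [0.146, 0.01, -0.049], 1],
  ],
)

```text
clock: 11.22
position: [0.4775, -0.3151, 0.2598]
tool_rot: [-3.137, 0.002, 1.666]
force: [-0.6, -0.4, -0.6]
grip_width: 0.0173
finger_force: 43.5
```

```bash
cat > hang.py <<'E'
from h import *
# where the hood hangs: rect of its yellow top face, both cameras
s=bot.observe();print(s["position"],s["force"])
for n in("top","scene"):
    f=grab_frame(n);P=cloud(f);hsv=cv2.cvtColor(f["pixels"],cv2.COLOR_RGB2HSV)
    m=(hsv[...,0]>18)&(hsv[...,0]<34)&(hsv[...,1]>150)&np.all((P>[.35,-.45,.01])&(P<[.62,-.17,.32]),-1)
    Q=P[m];zt=np.percentile(Q[:,2],95);Q=Q[Q[:,2]>zt-.008]
    A=np.c_[Q[:,:2],np.ones(len(Q))];c=np.linalg.lstsq(A,Q[:,2],rcond=None)[0]
    print(n,len(Q),cv2.minAreaRect(Q[:,:2].astype(np.float32)),"z",np.median(Q[:,2]),"slope deg",np.degrees(c[:2]),"low",np.percentile(P[m][:,2],1))
E
python3 hang.py; python3 - <<'E'
from h import *
screw([.478,-.3138,.09],Rc(5.5,0),8)
E
```

```text
[ 0.478 -0.315  0.26 ] [-0.556 -0.385 -0.634]
top 716 ((0.4744964838027954, -0.28598371148109436), (0.08204725384712219, 0.06503316015005112), 5.052690029144287) z 0.24150806880721826 slope deg [-0.373 -0.349] low 0.18896276619801927
scene 613 ((0.4785158038139343, -0.31804728507995605), (0.08254987746477127, 0.1261269897222519), 5.196685791015625) z 0.23957622024639932 slope deg [-1.406 -1.244] low 0.18439987077687992
8 x shift [0.011 0.006 0.848] turn [-0.003  0.002 -0.002]
mid [ 0.478 -0.315  0.175]
```

Call:
play_rows(
  plan=[
    [[0.02, 0, 0.85], [0, 0, 0], 1],
    [[0.02, 0, 0.85], [0, 0, 0], 1],
    [[0.02, 0, 0.85], [0, 0, 0], 1],
    [[0.02, 0, 0.85], [0, 0, 0], 1],
    [[0.02, 0, 0.85], [0, 0, 0], 1],
    [[0.02, 0, 0.85], [0, 0, 0], 1],
    [[0, 0, 0.85], [0, 0, 0], 1],
    [[0, 0, 0.6], [0, 0, 0], 1],
    [[0, 0, 0.2], [0, 0, 0], 1],
    [[0, 0, 0.1], [0, 0, 0], 1],
    [[0, 0, 0.1], [0, 0, 0], 1],
    [[0, 0, 0], [0, 0, 0], 1],
  ],
)

```text
clock: 12.82
position: [0.4771, -0.3114, 0.0863]
tool_rot: [-3.139, 0.002, 1.666]
force: [-0.2, 0.4, -1.8]
grip_width: 0.0172
finger_force: 43.5
```

Call:
play_rows(
  plan=[
    [[0, 0, 0.05], [0, 0, 0], 1],
    [[0, 0, 0.05], [0, 0, 0], 1],
    [[0, 0, 0.05], [0, 0, 0], 1],
    [[0, 0, 0], [0, 0, 0], 1],
  ],
)

```text
clock: 13.32
position: [0.4769, -0.3114, 0.0822]
tool_rot: [-3.139, 0.002, 1.666]
force: [-0.1, -0.7, -1.1]
grip_width: 0.0172
finger_force: 43.5
```

Call:
play_rows(
  plan=[
    [[0, 0, 0.03], [0, 0, 0], 1],
    [[0, 0, 0.03], [0, 0, 0], 1],
    [[0, 0, 0], [0, 0, 0], 1],
  ],
)

```text
clock: 13.7
position: [0.4769, -0.3119, 0.0812]
tool_rot: [-3.139, 0.002, 1.665]
force: [-3.6, -0.7, 7.8]
grip_width: 0.0172
finger_force: 44.8
```

Call:
play_rows(
  plan=[
    [[0, 0, -0.02], [0, 0, 0], 1],
    [[0, 0, 0], [0, 0, 0], 0.6],
    [[0, 0, 0], [0, 0, 0], 0.2],
    [[0, 0, 0], [0, 0, 0], -0.2],
    [[0, 0, 0], [0, 0, 0], -0.2],
    [[0, 0, -0.4], [0, 0, 0], -0.2],
    [[0, 0, -0.8], [0, 0, 0], -0.2],
    [[0, 0, -1], [0, 0, 0], -0.2],
    [[0, 0, -1], [0, 0, 0], -0.2],
    [[0, 0, -1], [0, 0, 0], -0.2],
    [[0, 0, -1], [0, 0, 0], -0.2],
    [[0, 0, -1], [0, 0, 0], -0.2],
    [[0, 0, -1], [0, 0, 0], -0.2],
  ],
)

```text
clock: 15.32
position: [0.4773, -0.3111, 0.2629]
tool_rot: [-3.139, 0.002, 1.666]
force: [0.5, 0.7, -0.6]
grip_width: 0.0512
finger_force: 0.0
```

```bash
python3 hang.py; cat > car.py <<'E'
from h import *
for n in("scene","top"):
    f=grab_frame(n);P=cloud(f);hsv=cv2.cvtColor(f["pixels"],cv2.COLOR_RGB2HSV)
    red=((hsv[...,0]<8)|(hsv[...,0]>172))&(hsv[...,1]>150)&np.all((P>[.54,-.12,.08])&(P<[.72,.12,.25]),-1)
    L=(P[red]-O)@M; print(n,len(L),"extent",np.percentile(L,2,0),np.percentile(L,98,0))
    t=L[L[:,2]>.040]
    if len(t)>4: print(" top n",len(t),cv2.minAreaRect(t[:,:2].astype(np.float32)),"h",np.median(t[:,2]))
    if n=="scene": save(f,"carrier.png",(215,180,335,270),5)
    sk=(hsv[...,1]<80)&(hsv[...,2]>90)&np.all((P>[.54,-.14,.06])&(P<[.76,.14,.3]),-1)
    L=(P[sk]-O)@M;r=(L[:,2]>.005)&(L[:,2]<.011)&(abs(L[:,0])<.04)&(abs(L[:,1])<.065)
    print(" rim",r.sum(),np.percentile(L[r],2,0),np.percentile(L[r],98,0))
E
python3 car.py; python3 - <<'E'
from h import *
s=bot.observe();print(s["position"])
# high relocation over the bay
screw(O+M[:,2]*.150,M,20)
E
```

```text
[ 0.477 -0.311  0.263] [ 0.458  0.656 -0.559]
top 837 ((0.4761148691177368, -0.3053642511367798), (0.08216549456119537, 0.10995358973741531), 4.886399745941162) z 0.06368703415952787 slope deg [ 2.286 -0.229] low 0.014018501548182799
scene 564 ((0.4787504971027374, -0.3135424852371216), (0.08527923375368118, 0.12709906697273254), 3.2231481075286865) z 0.06139716882880411 slope deg [-4.682 -2.256] low 0.011126438909795255
scene 374 extent [-0.008 -0.021  0.001] [0.01  0.021 0.046]
 top n 98 ((-0.0004019560292363167, -0.0005651600658893585), (0.04471844062209129, 0.021083762869238853), 86.50001525878906) h 0.045063916438203434
 rim 237 [-0.034 -0.056  0.005] [0.034 0.055 0.009]
top 176 extent [-0.009 -0.021  0.01 ] [0.01  0.02  0.053]
 top n 124 ((0.00017009396106004715, -0.0006139799952507019), (0.020257553085684776, 0.04122208431363106), 0.3486441671848297) h 0.047466466271267854
 rim 262 [-0.036 -0.062  0.005] [0.036 0.055 0.011]
[ 0.477 -0.311  0.262]
20 x shift [0.61  0.188 0.078] turn [-0.146 -0.01   0.05 ]
mid [ 0.516 -0.156  0.246]
```

View pics/carrier.png

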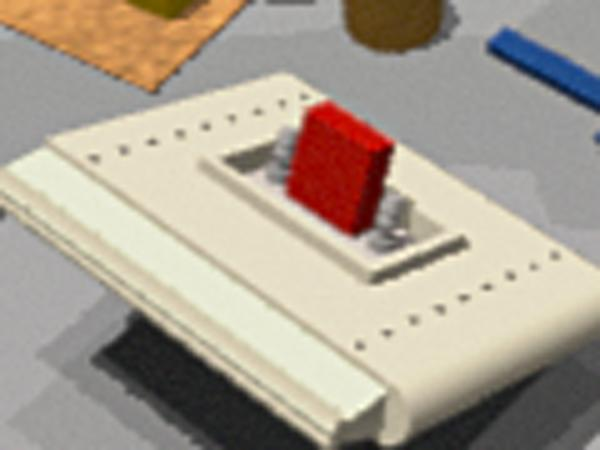

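The cover sits right way up in the middle of the mat, with its top at 62 mm as expected. The carrier grip, at crop (340,165), is centred in the bay. Moving over it.

Call:
play_rows(
  plan=[
    [[0.61, 0.188, 0.078], [-0.146, -0.01, 0.05], -0.2],
    [[0.61, 0.188, 0.078], [-0.146, -0.01, 0.05], -0.2],
    [[0.61, 0.188, 0.078], [-0.146, -0.01, 0.05], -0.2],
    [[0.61, 0.188, 0.078], [-0.146, -0.01, 0.05], -0.2],
    [[0.61, 0.188, 0.078], [-0.146, -0.01, 0.05], -0.2],
    [[0.61, 0.188, 0.078], [-0.146, -0.01, 0.05], -0.2],
    [[0.61, 0.188, 0.078], [-0.146, -0.01, 0.05], -0.2],
    [[0.61, 0.188, 0.078], [-0.146, -0.01, 0.05], -0.2],
    [[0.61, 0.188, 0.078], [-0.146, -0.01, 0.05], -0.2],
    [[0.61, 0.188, 0.078], [-0.146, -0.01, 0.05], -0.2],
    [[0.61, 0.188, 0.078], [-0.146, -0.01, 0.05], -0.2],
    [[0.61, 0.188, 0.078], [-0.146, -0.01, 0.05], -0.2],
    [[0.61, 0.188, 0.078], [-0.146, -0.01, 0.05], -0.2],
    [[0.61, 0.188, 0.078], [-0.146, -0.01, 0.05], -0.2],
    [[0.61, 0.188, 0.078], [-0.146, -0.01, 0.05], -0.2],
    [[0.61, 0.188, 0.078], [-0.146, -0.01, 0.05], -0.2],
    [[0.61, 0.188, 0.078], [-0.146, -0.01, 0.05], -0.2],
    [[0.61, 0.188, 0.078], [-0.146, -0.01, 0.05], -0.2],
    [[0.61, 0.188, 0.078], [-0.146, -0.01, 0.05], -0.2],
    [[0.61, 0.188, 0.078], [-0.146, -0.01, 0.05], -0.2],
  ],
)

```text
clock: 18.02
position: [0.5697, -0.0032, 0.2407]
tool_rot: [2.704, -0.002, 1.514]
force: [-0.3, -0.5, 0.5]
grip_width: 0.0512
finger_force: 0.0
```

```bash
python3 - <<'E'
from h import *
s=bot.observe();print(M.T@(s["position"]-O))
screw(O+M@[0,-.0006,.029],M,6)
E
```

```text
[0.    0.001 0.15 ]
6 x shift [-0.013 -0.003  0.804] turn [ 0.002 -0.002 -0.002]
mid [ 0.595 -0.006  0.186]
```

Call:
play_rows(
  plan=[
    [[-0.02, 0, 0.8], [0, 0, 0], -0.2],
    [[-0.02, 0, 0.8], [0, 0, 0], -0.2],
    [[-0.02, 0, 0.8], [0, 0, 0], -0.2],
    [[-0.01, 0, 0.8], [0, 0, 0], -0.2],
    [[0, 0, 0.8], [0, 0, 0], -0.2],
    [[0, 0, 0.5], [0, 0, 0], -0.2],
    [[0, 0, 0.3], [0, 0, 0], -0.2],
    [[0, 0, 0], [0, 0, 0], -0.2],
    [[0, 0, 0], [0, 0, 0], 0.3],
    [[0, 0, 0], [0, 0, 0], 0.5],
    [[0, 0, 0], [0, 0, 0], 1],
    [[0, 0, 0], [0, 0, 0], 1],
    [[0, 0, 0], [0, 0, 0], 1],
    [[0, 0, 0], [0, 0, 0], 1],
  ],
  newtons=45,
)

```text
clock: 19.77
position: [0.6157, -0.0079, 0.1391]
tool_rot: [2.709, -0.004, 1.514]
force: [-3.6, 0.9, 6.2]
grip_width: 0.017
finger_force: 44.1
```

```bash
python3 - <<'E'
from h import *
s=bot.observe();print(M.T@(s["position"]-O),M.T@s["force"],s["grip_width"])
E
```

```text
[-0.001 -0.001  0.038] [-0.69   0.67   7.116] 0.017036416730375488
```

Call:
play_rows(
  plan=[
    [[0, 0, 0], [0, 0, 0], 0.5],
    [[0, 0, 0], [0, 0, 0], 0.1],
    [[0, 0, 0], [0, 0, 0], 0.1],
    [[0, 0, 0], [0, 0, 0], 0.1],
  ],
)

```text
clock: 20.27
position: [0.6156, -0.0079, 0.1386]
tool_rot: [2.71, -0.004, 1.515]
force: [0.6, -0.1, 0.6]
grip_width: 0.0384
finger_force: 0.0
```

```bash
python3 - <<'E'
from h import *
s=bot.observe();print(M.T@(s["position"]-O),M.T@s["force"],s["grip_width"],s["qpos"])
E
python3 car.py
```

```text
[-0.001 -0.001  0.038] [ 0.846 -0.103  0.312] 0.038446379643500395 [-0.406  0.551  0.383  2.09  -0.902  0.163  0.692]
scene 255 extent [-0.009 -0.017  0.001] [0.01  0.021 0.047]
 top n 58 ((-0.013021793216466904, 0.005030605010688305), (0.0541229173541069, 0.025281419977545738), 17.772945404052734) h 0.04537739732680449
 rim 233 [-0.034 -0.056  0.005] [0.034 0.055 0.009]
top 5 extent [ 0.003 -0.021  0.046] [0.009 0.02  0.052]
 top n 5 ((0.005505954846739769, -0.000324515625834465), (0.0065175630152225494, 0.04061764478683472), 2.5010950565338135) h 0.04631454172887591
 rim 174 [-0.036 -0.061  0.005] [0.037 0.06  0.011]
```

View pics/carrier.png

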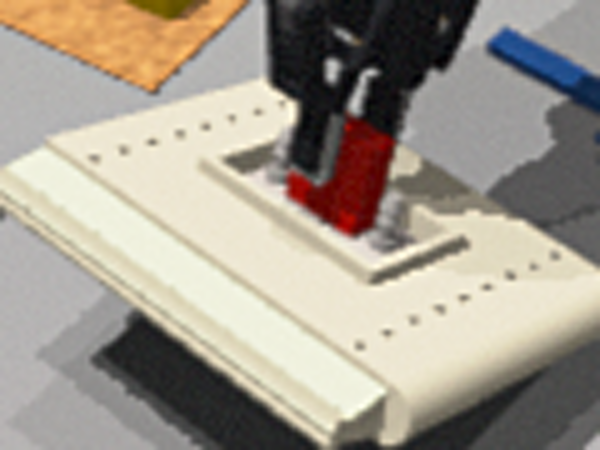

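The pose came short because joint 6 reached the end of its range. The fingers still overlap about 22 mm of the red grip at crop (340,175), which is enough, so I'll grip here a little harder and lift straight.

Call:
play_rows(
  plan=[
    [[0, 0, 0], [0, 0, 0], 0.5],
    [[0, 0, 0], [0, 0, 0], 1],
    [[0, 0, 0], [0, 0, 0], 1],
    [[0, 0, 0], [0, 0, 0], 1],
    [[0, 0, 0], [0, 0, 0], 1],
    [[0, 0, -0.2], [0, 0, 0], 1],
    [[0, 0, -0.3], [0, 0, 0], 1],
    [[0, 0, -0.3], [0, 0, 0], 1],
    [[0, 0, 0], [0, 0, 0], 1],
  ],
  newtons=60,
)

```text
clock: 21.5
position: [0.6073, -0.0073, 0.1575]
tool_rot: [2.709, -0.004, 1.515]
force: [-0.6, -0.0, -1.4]
grip_width: 0.0169
finger_force: 58.8
```

```bash
python3 - <<'E'
from h import *
s=bot.observe();print(M.T@(s["position"]-O),s["force"],s["moment"],s["qpos"])
E
```

```text
[-0.001 -0.001  0.058] [-0.559 -0.018 -1.394] [ 0.049  0.578 -0.032] [-0.469  0.518  0.46   2.103 -0.874  0.203  0.662]
```

Call:
play_rows(
  plan=[
    [[0, 0, -0.4], [0, 0, 0], 1],
    [[0, 0, -0.5], [0, 0, 0], 1],
    [[0, 0, -0.6], [0, 0, 0], 1],
    [[0, 0, -0.6], [0, 0, 0], 1],
    [[0, 0, -0.6], [0, 0, 0], 1],
    [[0, 0, -0.6], [0, 0, 0], 1],
    [[0, 0, 0], [0, 0, 0], 1],
  ],
)

```text
clock: 22.38
position: [0.5729, -0.0054, 0.2322]
tool_rot: [2.709, -0.004, 1.515]
force: [0.2, -0.1, -2.9]
grip_width: 0.0169
finger_force: 58.8
```

```bash
python3 - <<'E'
from h import *
s=bot.observe();print(M.T@(s["position"]-O),s["force"],s["moment"],s["qpos"])
f=grab_frame("scene");save(f,"lift2.png",(200,100,380,250),4)
screw([.4545,.311,.2],Rc(7.6,0),20)
E
```

```text
[-0.    -0.001  0.141] [ 0.245 -0.081 -2.881] [ 0.018  0.589 -0.003] [-0.749  0.391  0.788  2.133 -0.696  0.36   0.495]
20 x shift [ 0.642 -0.225  0.01 ] turn [ 0.144  0.012 -0.062]
mid [0.523 0.156 0.21 ]
```

View pics/lift2.png

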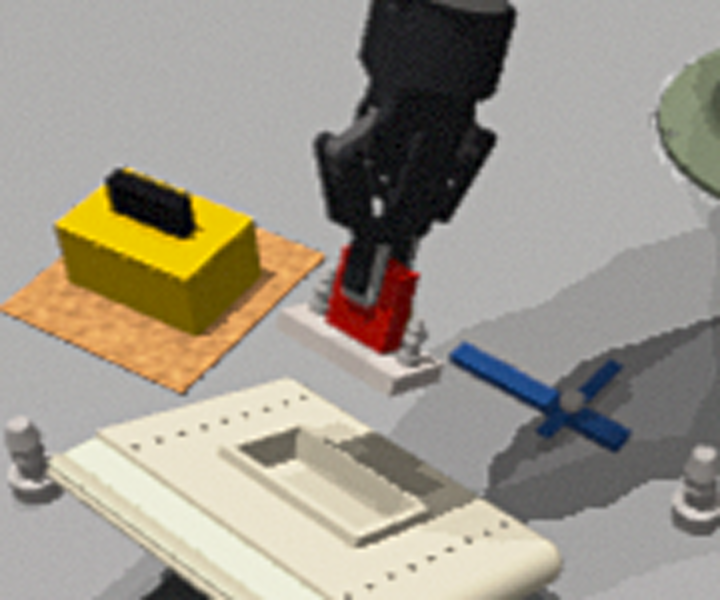

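The carrier hangs squarely from the gripper at crop (365,335), clear of the empty bay. The cover is upright and centred on the mat at (155,250). Carrying the carrier to the plate.

Call:
play_rows(
  plan=[
    [[0.642, -0.225, 0.01], [0.144, 0.012, -0.062], 1],
    [[0.642, -0.225, 0.01], [0.144, 0.012, -0.062], 1],
    [[0.642, -0.225, 0.01], [0.144, 0.012, -0.062], 1],
    [[0.642, -0.225, 0.01], [0.144, 0.012, -0.062], 1],
    [[0.642, -0.225, 0.01], [0.144, 0.012, -0.062], 1],
    [[0.642, -0.225, 0.01], [0.144, 0.012, -0.062], 1],
    [[0.642, -0.225, 0.01], [0.144, 0.012, -0.062], 1],
    [[0.642, -0.225, 0.01], [0.144, 0.012, -0.062], 1],
    [[0.642, -0.225, 0.01], [0.144, 0.012, -0.062], 1],
    [[0.642, -0.225, 0.01], [0.144, 0.012, -0.062], 1],
    [[0.642, -0.225, 0.01], [0.144, 0.012, -0.062], 1],
    [[0.642, -0.225, 0.01], [0.144, 0.012, -0.062], 1],
    [[0.642, -0.225, 0.01], [0.144, 0.012, -0.062], 1],
    [[0.642, -0.225, 0.01], [0.144, 0.012, -0.062], 1],
    [[0.642, -0.225, 0.01], [0.144, 0.012, -0.062], 1],
    [[0.642, -0.225, 0.01], [0.144, 0.012, -0.062], 1],
    [[0.642, -0.225, 0.01], [0.144, 0.012, -0.062], 1],
    [[0.642, -0.225, 0.01], [0.144, 0.012, -0.062], 1],
    [[0.642, -0.225, 0.01], [0.144, 0.012, -0.062], 1],
    [[0.642, -0.225, 0.01], [0.144, 0.012, -0.062], 1],
  ],
)

```text
clock: 24.92
position: [0.4543, 0.3116, 0.2001]
tool_rot: [-3.139, 0.001, 1.703]
force: [0.2, -0.6, -2.0]
grip_width: 0.0168
finger_force: 58.7
```

```bash
python3 - <<'E'
from h import *
s=bot.observe();print(s["position"],s["force"],s["qpos"])
f=grab_frame("scene");save(f,"place.png",(360,130,520,270),4)
P=cloud(f);hsv=cv2.cvtColor(f["pixels"],cv2.COLOR_RGB2HSV)
m=((hsv[...,0]<6)|(hsv[...,0]>172))&(hsv[...,1]>150)&np.all((P>[.38,.2,.09])&(P<[.56,.42,.3]),-1)
L=(P[m]-s["position"])@Rc(7.6,0);print("red rel. TCP",m.sum(),np.percentile(L,2,0),np.percentile(L,98,0))
m=(hsv[...,1]<60)&np.all((P>[.38,.2,.13])&(P<[.56,.42,.175]),-1)
L=(P[m]-s["position"])@Rc(7.6,0);print("base rel. TCP",m.sum(),np.percentile(L,2,0),np.percentile(L,98,0))
screw([.4545,.311,.135],Rc(7.6,0),4)
E
```

```text
[0.454 0.312 0.2  ] [ 0.218 -0.644 -2.008] [-1.292  0.624  0.865  1.87  -0.589  0.928 -0.016]
red rel. TCP 253 [-0.004 -0.02  -0.038] [0.045 0.021 0.057]
base rel. TCP 509 [-0.017 -0.043 -0.052] [ 0.024  0.042 -0.031]
4 x shift [-0.028  0.008  0.649] turn [-0.007  0.     0.004]
mid [0.454 0.312 0.167]
```

View pics/place.png

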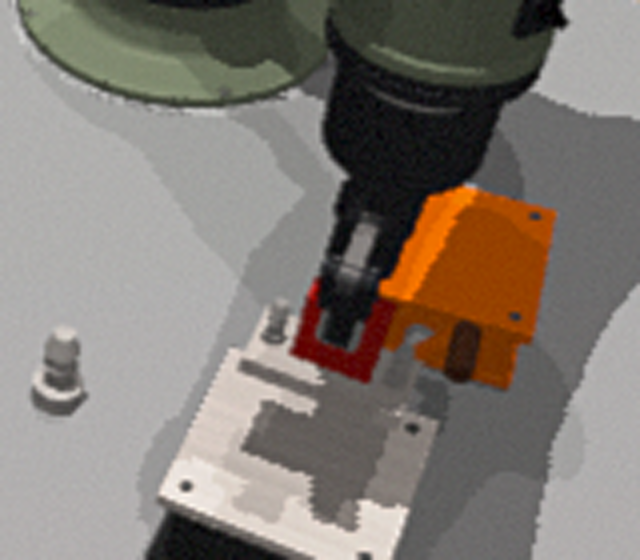

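The carrier hangs level over the aluminium plate at crop (340,330), and the underside measures 52 mm below the TCP. Touchdown should come at about TCP z = 0.128.

Call:
play_rows(
  plan=[
    [[0, 0, 0.6], [0, 0, 0], 1],
    [[0, 0, 0.6], [0, 0, 0], 1],
    [[0, 0, 0.6], [0, 0, 0], 1],
    [[0, 0, 0.5], [0, 0, 0], 1],
    [[0, 0, 0.2], [0, 0, 0], 1],
    [[0, 0, 0.1], [0, 0, 0], 1],
    [[0, 0, 0.05], [0, 0, 0], 1],
    [[0, 0, 0], [0, 0, 0], 1],
  ],
)

```text
clock: 25.98
position: [0.4547, 0.3106, 0.1341]
tool_rot: [-3.141, 0.001, 1.703]
force: [0.1, -0.5, -1.2]
grip_width: 0.017
finger_force: 58.7
```

Call:
play_rows(
  plan=[
    [[0, 0, 0.05], [0, 0, 0], 1],
    [[0, 0, 0.05], [0, 0, 0], 1],
    [[0, 0, 0.05], [0, 0, 0], 1],
    [[0, 0, 0], [0, 0, 0], 1],
  ],
)

```text
clock: 26.48
position: [0.4547, 0.3105, 0.13]
tool_rot: [-3.14, 0.001, 1.703]
force: [-0.7, 0.4, -1.4]
grip_width: 0.0168
finger_force: 58.7
```

Call:
play_rows(
  plan=[
    [[0, 0, 0.04], [0, 0, 0], 1],
    [[0, 0, 0.04], [0, 0, 0], 1],
    [[0, 0, 0], [0, 0, 0], 1],
  ],
)

```text
clock: 26.85
position: [0.4547, 0.3105, 0.128]
tool_rot: [-3.14, 0.001, 1.703]
force: [-0.5, 0.0, -2.4]
grip_width: 0.0169
finger_force: 58.7
```

Call:
play_rows(
  plan=[
    [[0, 0, 0.03], [0, 0, 0], 1],
    [[0, 0, 0.03], [0, 0, 0], 1],
    [[0, 0, 0], [0, 0, 0], 1],
  ],
)

```text
clock: 27.22
position: [0.4548, 0.3103, 0.1272]
tool_rot: [-3.14, 0.0, 1.702]
force: [-3.7, -2.8, 12.5]
grip_width: 0.0167
finger_force: 60.7
```

Touched down. Release and retreat.

Call:
play_rows(
  plan=[
    [[0, 0, -0.03], [0, 0, 0], 1],
    [[0, 0, 0], [0, 0, 0], 0.6],
    [[0, 0, 0], [0, 0, 0], 0.2],
    [[0, 0, 0], [0, 0, 0], -0.1],
    [[0, 0, 0], [0, 0, 0], -0.1],
    [[0, 0, -0.4], [0, 0, 0], -0.1],
    [[0, 0, -0.8], [0, 0, 0], -0.1],
    [[0, 0, -1], [0, 0, 0], -0.1],
    [[0, 0, -1], [0, 0, 0], -0.1],
    [[0, 0, -1], [0, 0, 0], -0.1],
    [[0, 0, -1], [0, 0, 0], -0.1],
    [[0, 0, -1], [0, 0, 0], -0.1],
    [[0, 0, 0], [0, 0, 0], -0.1],
  ],
)

```text
clock: 28.85
position: [0.4555, 0.3108, 0.285]
tool_rot: [3.14, -0.001, 1.702]
force: [0.4, -0.2, -1.0]
grip_width: 0.0467
finger_force: 0.0
```

```bash
python3 - <<'E'
from h import *
f=grab_frame("scene");save(f,"final.png",s=1.25)
P=cloud(f);hsv=cv2.cvtColor(f["pixels"],cv2.COLOR_RGB2HSV)
m=((hsv[...,0]<6)|(hsv[...,0]>172))&(hsv[...,1]>150)&np.all((P>[.38,.2,.085])&(P<[.53,.42,.16]),-1)
Q=P[m];Q=Q[Q[:,2]>np.percentile(Q[:,2],95)-.006];print(len(Q),cv2.minAreaRect(Q[:,:2].astype(np.float32)),"z",np.median(Q[:,2]))
E
```

```text
141 ((0.45541539788246155, 0.3098803162574768), (0.01975160837173462, 0.0416361466050148), 9.692852973937988) z 0.13448602372222346
```

View pics/final.png

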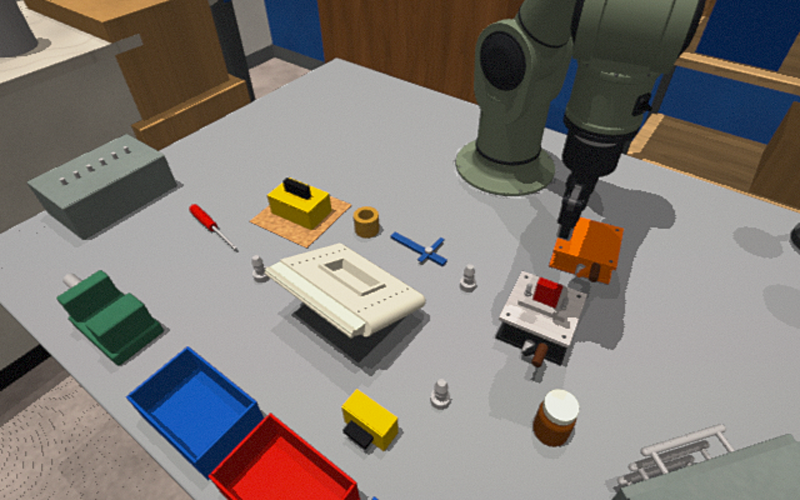

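The picture shows the carrier standing upright in the middle of the plate at (545,292), grip top at about 0.135 m. The cover is centred on the mat at (299,205), and everything else is where it was.

```bash
python3 -c "
from workcell import bot
print(bot.job_done())"
```

```text
the job is handed in; nothing more can be done
None
```

The job is handed in: the cover is right way up in the middle of the cork mat, the tap carrier stands upright in the middle of the fixture plate, nothing else was moved, and it took about 29 s of the 53 s allowed.

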